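# Set up the crosscut sled for a 30-degree mitre

## Robot

A 6-joint arm with a two-finger parallel gripper is mounted at the origin on the work surface. World frame = base frame: x ahead of the robot, y to its left, z up, the work surface at z = 0. Lengths are in m, angles in rad, forces in N, time in s.
With the tool pointing down it reaches from about 0.375 to 0.9 m from the base axis. Payload 3.1 kg.
Tool frame: the origin (TCP) lies midway between the tips of the shut fingers; the grasp point (between the pads) lies 19 mm behind it; z points along the fingers, y is the line along which they close (so a half turn about z gives the same grasp; the last joint's range is limited). The gripper opens to 85 mm and grips with 20 to 120 N. Pads are 22 mm wide; open, the fingers measure 114 mm over their backs; the gripper's body (76 mm by 85 mm) begins 54 mm behind the grasp point. The pads swing forward as they close: fully open they stand 13 mm farther back than shut.
Start: joints at [1.125, 0.527, 1.433, -0, 1.181, -0.178], TCP at [0.165, 0.603, 0.208] pointing down, gripper open.
Joint ranges: [-3.08, 3.08], [-0.75, 2.2], [0.22, 2.44], [-1.43, 4.57], [0, 2.65], [-2.85, 2.85]. Speed limits (rad/s): [2.79, 2.79, 3.14, 3.14, 3.14, 3.14].

## Interface

Orientations are given as a unit quaternion [x, y, z, w].
In Python, from station import manip gives the robot as it stands. The module is installed in compiled form; this text tells all that it offers.
- The arm moves only by the tool apply_moves, never from a script. Its arguments are lists of equal length, an entry for each row: "claw": the gripper's target within -1 to 1 (fully open at 1, half-way at 0, shut at -1); "travel": the shift along the tool's x, y, z scaled (see below), a list of three; "turn": the turn, a rotation vector about the tool's x, y, z scaled (see below), a list of three. In form: {"claw": [claw, ...], "travel": [[dx, dy, dz], ...], "turn": [[rx, ry, rz], ...]}. A call has 1 to 5 rows; each row is the pose to reach, as a shift and turn from the pose commanded when the call began, along the tool's axes at that moment, turning the shorter way round; what a row does not reach only later rows make up. The controller multiplies each number of a shift by 800 mm and each number of a turn by 180 degrees. A row lasts 1/12 s, in which the tool goes at most 41.7 mm and 7.16 degrees, less where a joint would pass 70% of its speed; a pose out of reach is approached as far as the arm can. A call with a number of a shift or a turn outside -1 to 1 is refused whole. A call with a gripper value outside its range is refused whole. The fingers move at their own pace and stop on an object; "newtons" is the grip in N (left out, the last holds). Time passes only in rows, so rows that repeat a pose let the fingers close. It gives the time, the measured TCP pose, the force, the opening and the grip force at its end, in the units of the state.
- manip.sense(): the state, without advancing time (a new reading comes with each control period).
- manip.snapshot(name): name is "scene" or "top" or "wrist"; returns a dict with "pixels" (480x640x3 uint8, red, green, blue), "depth" (480x640 float32, m along the optical axis (not along the pixel's ray), 0 where there is no reading), "intrinsics" (3x3 intrinsics, pixels), "R" (3x3) and "t" (3): a world point X has camera coordinates R X + t. Camera axes: x right, y down, z forward; pixel columns grow to the right and rows downward; lengths in m; the calibration is good to about 2 mm. A picture is of the moment at which its call begins.
- manip.sign_off(): hands the job in; it is judged then, once.
The state is a dict: "t": time; "q": joint angles; "qd": joint speeds; "tau": joint torques, N m; "tcp_pos": TCP position; "tool_rot": TCP orientation; "force": force on the tool from outside, world axes, zero at the start; "ft_torque": the same for the moment, N m; "finger_gap": opening from 0.0 (shut) to 1.0 (fully open); "gripper_force": force on a finger pad.
Only numpy, scipy, OpenCV 4.12 (cv2) and the standard library are available. Lean on these libraries where they do the work, as an engineer would, in place of code of your own. Each camera call takes 0.05 s, during which the arm holds its last target. There are 200 camera calls.

## Task

Set the crosscut sled up for a 30-degree mitre: first swing the aluminium fence to its 30-degree click, which is the second click from square, with the end that carries the stop block coming towards you. Then press down on the flat board that lies against the sled's far brace and draw it back, keeping it flat on the sled, until its long edge sits flush along the fence and its end rests against the stop block. Leave everything else on the bench and the sled where it is, and let go.

Things in the scene. Friction and masses are not known exactly. Their poses are not given: they have to be found in the camera images.
- sled: Crosscut sled of a table saw: plywood base 340 mm (its x) by 430 mm (its y), fixed to the bench. Origin under its centre at bench height, +x away from the robot, +y left. The base's top, on which the board lies, is 21 mm above the bench. A thin dark saw kerf runs along x at y = -65 mm.
- brace (a point): Middle of the foot of the brace's near face (sled x = +140, y = 0, base-top height); axes as the sled. The brace is the plywood rail along the sled's whole far edge, 22 mm thick, 50 mm high above the base.
- pivot (a point): The fence's pivot at base-top height (sled x = -65, y = +20 mm); axes as the sled. A small index housing, 34 mm wide and 20 mm high, stands on the base 74 to 104 mm nearer the robot than the pivot; dark lines on the base beside it are 15 degrees apart.
- fence (a joint): Fence angle, rad: 0 = square (parallel to the brace), positive = its stop-block (left, +y) end comes towards the robot. A spring roller clicks and holds it each 15 degrees (0.262 rad) from -30 to 45; it starts in the click at -15, 0 or 15. About 1.2 N m (7 N at fence_grip) takes it out of a click; within 6 degrees of the next it pulls itself in and stays when released.
- fence_face (a point): Point on the front face (away from the robot) of the fence, 11 mm from the pivot, at base-top height. Axes turn with the fence: x out of the face, y along it to the stop-block end. The fence is an aluminium bar 22 mm thick, 45 mm high, from y = -60 to +180 mm. On its other side a steel index plate, 66 mm radius, 9 mm high.
- fence_grip (a point): Middle of the bar's top edge (67 mm above the bench), 158 mm from the pivot at the stop-block end: the free end beyond the stop block, to be pinched across the bar (22 mm) from above. Axes as fence_face.
- stop_face (a point): Where the stop block's inner face meets the fence's front face, at base-top height; axes as fence_face. The inner face looks along -y and takes the board's end. The black block is 28 mm long along the bar, 34 mm out from the face, 38 mm high, with a bridge over the bar to 57 mm and a knob to 67 mm above the base. Clamped tight on the fence, 80 to 110 mm from the pivot.
- board: The work: flat wooden board 100 mm (its x) by 200 mm (its y) by 15 mm, about 0.18 kg, wider than a gripper opens. Lies flat on the sled, top 36 mm above the bench, far long edge 2 to 9 mm from the brace. Origin under its centre. Slides easily on the waxed base (friction about 0.22); rubber fingertips pressed on it with 10 to 20 N carry it along.
- offcut: Bystander: wooden offcut 45 x 75 x 20 mm on the right end of the sled, right of the kerf near the brace; origin under its centre.
- tape: Bystander: grey tape measure, 66 x 62 x 34 mm, on the near right part of the sled; origin under its centre.
- plane: Bystander: steel block plane, 165 mm long, on the bench right of the sled.
- square: Bystander: try square, 110 mm stock and 150 mm blade, on the bench left of the sled.
- pushstick: Bystander: plywood push stick, 270 mm long, on the bench right of the sled.
- glue: Bystander: glue bottle, 64 mm across, 175 mm high, on the bench left of the sled.
- screwjar: Bystander: glass jar of 72 mm, 85 mm high, on the bench right of the sled.
There are look-alikes about, which are no part of the job. Of the things shaped like the board, the wooden one is meant.

How it is judged:
On the way, in this order (a step that is already met when the one before it is completed fails the run):
1. the fence is swung to its 30-degree click (value of joint fence between 0.4887 and 0.5585 rad), for 0.3 s.
2. the board is drawn back flush along the fence with its end against the stop block (x of board in the frame of fence_face between 0.047 and 0.053 m and y of board in the frame of stop_face between -0.103 and -0.097 m and angle between the x axis of board and the x axis of fence_face, either way round below 0.018 rad and angle between board's own z axis and vertical below 0.03 rad and height (world z) of board below 0.024 m), for 0.2 s.
At the end, for the whole second after the job is handed in: The fence is in its 30-degree click (within 2 degrees), and the board lies flat and still on the sled with its long edge along the fence (gap under 3 mm, parallel within 1 degree) and its end against the stop block (gap under 3 mm) (all of step 1 and all of step 2 and linear speed of board below 0.01 m/s and angular speed of board below 0.05 rad/s and velocity of joint fence between -0.03 and 0.03 rad/s); the robot touches nothing.
It fails at once if the board is lifted or tipped off the sled (more than 15 mm up or 10 degrees) (height (world z) of board above 0.036 m or angle between board's own z axis and vertical above 0.175 rad).
It fails at once if another thing on the bench or the sled is moved by more than 25 mm (distance of any of offcut, tape, plane, square, pushstick, glue, screwjar from where it was at the start of the episode above 0.025 m).
It also fails if it takes over 58 s, if anything falls off the work surface, if the arm or the gripper's body presses on something with over 40 N, if the wrist force passes 120 N, or if a joint passes its speed limit or range.

## Working session

There is one attempt and no reset: what is moved stays moved. The work goes in short steps, Python scripts to look and compute and a tool call to move; the robot and the scene stay as the last step left them, time stands still between calls to the robot, and variables do not carry over. Pictures are saved under pics/ and viewed, at most 10 in all, crops included, and the job is handed in when it is done.

Besides the shell and the picture viewer there is one more tool, called after "Emit:" as a command line: name --argument value ..., lists and objects as JSON in quotes. apply_moves: Moves the arm, as the interface text tells. Shifts and turns lie within -1 to 1; 1 stands for 800 mm of shift or 180 degrees of turn. Its arguments: {"type":"object","properties":{"claw":{"type":"array","items":{"type":"number"}},"travel":{"type":"array","items":{"type":"array","items":{"type":"number"}}},"turn":{"type":"array","items":{"type":"array","items":{"type":"number"}}},"newtons":{"type":"number"}},"required":["claw","travel","turn"]}

```bash
mkdir -p pics; python3 - <<'E'
from station import manip
import cv2,numpy as np
for n in("scene","top"):
    s=manip.snapshot(n); cv2.imwrite(f"pics/{n}0.png",s["pixels"][:,:,::-1]); np.savez(f"{n}0.npz",**s)
    print(n,s["intrinsics"].tolist(),(-s["R"].T@s["t"]).round(3),s["R"].round(3).tolist())
st=manip.sense(); print(st["t"],st["tcp_pos"],st["tool_rot"],st["force"],st["finger_gap"])
E
```

```text
scene [[529.5110570573768, 0.0, 327.8101303960258], [0.0, 529.5110570573768, 240.43065325572235], [0.0, 0.0, 1.0]] [ 1.221 -0.931  0.903] [[0.78, 0.625, 0.015], [0.37, -0.443, -0.816], [-0.504, 0.642, -0.577]]
top [[491.7424119842734, 0.0, 319.73572491427655], [0.0, 491.7424119842734, 239.94875423929594], [0.0, 0.0, 1.0]] [ 0.416 -0.012  1.416] [[-0.0, -1.0, -0.009], [-0.999, 0.001, -0.052], [0.052, 0.009, -0.999]]
0.1 [0.1644234  0.60226114 0.20752655] [ 1.32991137e-01  9.91116731e-01 -9.41767842e-04 -3.10307518e-04] [-0.54273263 -0.2939629  -0.27700083] 0.9985109813539518
```

View pics/top0.png

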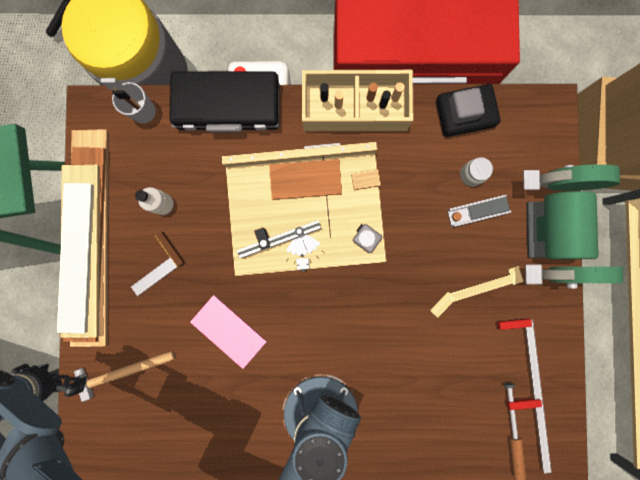

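View pics/scene0.png

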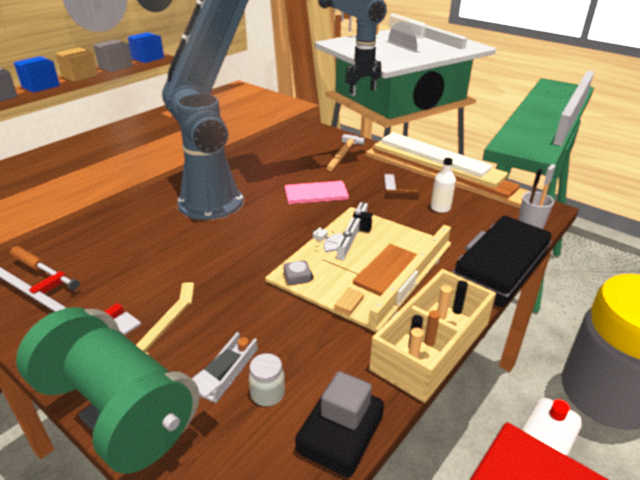

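Top view: the sled spans (222–386, 145–275). The wooden board lies against the brace at (305,180), and the fence runs from (238,255) to (320,225) with its black stop block at (262,238). There are two things shaped like the board: the brown one at (305,180) and the pink one at (228,331) on the bench. The brown one is wooden and lies on the sled by the brace, so it is the one meant. I'll measure it and confirm in a crop.

```bash
cat > h.py <<'E'
import numpy as np,cv2
def ray(s,uv,z):
    uv=np.atleast_2d(np.array(uv,float)); K,R,t=s["intrinsics"],s["R"],s["t"]
    d=(np.linalg.inv(K)@np.c_[uv,np.ones(len(uv))].T).T@R; c=-R.T@t
    return c+d*((z-c[2])/d[:,2])[:,None]
def proj(s,X):
    p=np.atleast_2d(X)@s["R"].T+s["t"]; p=p@s["intrinsics"].T; return p[:,:2]/p[:,2:]
def biggest(m):
    return max(cv2.findContours(m.astype(np.uint8),0,1)[0],key=cv2.contourArea)
E
python3 - <<'E'
from h import *
s=dict(np.load("top0.npz")); im=s["pixels"]
hsv=cv2.cvtColor(im,cv2.COLOR_RGB2HSV)
roi=np.zeros(im.shape[:2],bool); roi[140:280,215:392]=1
for p in[(305,180),(350,230),(260,170),(262,234),(285,240)]: print(p,hsv[p[1],p[0]])
b=biggest(roi&(hsv[:,:,1]>140)&(hsv[:,:,2]<215)&(hsv[:,:,0]<14))
c=cv2.minAreaRect(b);print("board",c, ray(s,cv2.boxPoints(c),.036).round(4).tolist())
k=biggest(roi&(hsv[:,:,2]<60)&(np.arange(640)<285)[None]);print("stop",cv2.minAreaRect(k))
w=(roi&(hsv[:,:,1]>50)&(hsv[:,:,0]>14)&(hsv[:,:,2]>140)) ; w=cv2.morphologyEx(w.astype(np.uint8),3,np.ones((25,25)))
c=cv2.minAreaRect(biggest(w));print("sled",c,cv2.boxPoints(c).tolist())
cv2.imwrite("pics/crop1.png",cv2.resize(im[135:285,212:396,::-1],None,fx=4,fy=4,interpolation=cv2.INTER_CUBIC))
E
```

```text
(305, 180) [ 12 157 200]
(350, 230) [ 24  82 251]
(260, 170) [ 23  88 249]
(262, 234) [20 11 71]
(285, 240) [ 18  11 228]
board ((303.0, 209.5), (139.0, 176.0), 90.0) [[0.7732, 0.2984, 0.036], [0.7718, -0.2018, 0.036], [0.3786, -0.1987, 0.036], [0.3787, 0.2942, 0.036]]
stop ((265.2739562988281, 232.8972625732422), (8.89512825012207, 1.5215349197387695), 69.44395446777344)
sled ((304.5606689453125, 208.63710021972656), (121.02381896972656, 155.72393798828125), 84.5596694946289) [[221.31236267089844, 155.77978515625], [376.3348083496094, 141.0157470703125], [387.8089599609375, 261.4944152832031], [232.78652954101562, 276.2584533691406]]
```

View pics/crop1.png

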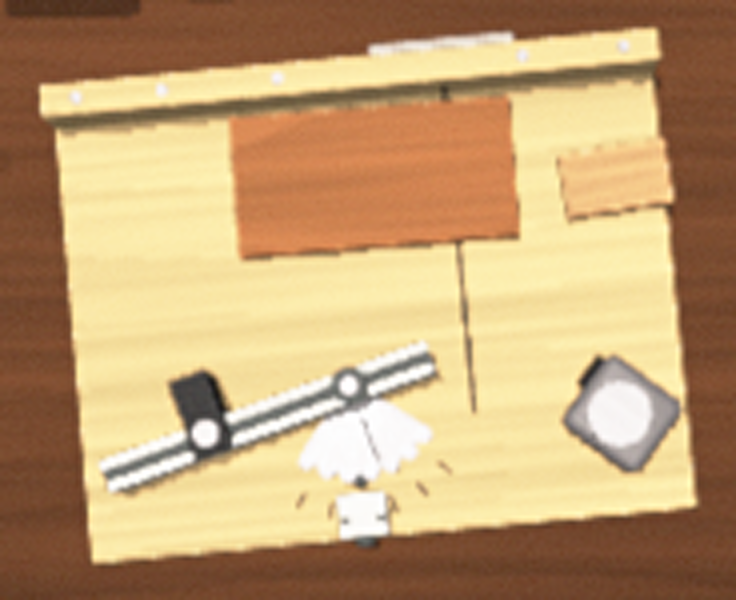

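The crop confirms the wooden board (brown, corners at crop (231,118), (510,97), (519,237), (241,258)). The stop block is at (200,410), the fence pivot at (349,385) and the free end at (108,475). The fence stands at about +15° from square.

```bash
python3 - <<'E'
from h import *
from scipy.spatial.transform import Rotation as Ro
s=dict(np.load("top0.npz"))
P=lambda u,z: ray(s,np.array(u,float)/4+[211.6,134.6],z)[:,:2]
n=P([(93,563),(697,506)],.021); d=n[0]-n[1]; yaw=np.arctan2(-d[0],d[1]); print("near edge",n.round(4).tolist(),np.linalg.norm(d),"sled yaw deg",np.degrees(yaw))
ex=np.array([np.cos(yaw),np.sin(yaw)]);ey=np.array([-ex[1],ex[0]])
o=n.mean(0)+.17*ex; print("sled",o, "pivot from sled",o-.065*ex+.02*ey)
f=P([(108,475),(432,360)],.066); d=f[0]-f[1]; fy=np.arctan2(-d[0],d[1]); print("fence",f.round(4).tolist(),np.linalg.norm(d),np.degrees(fy),np.degrees(fy-yaw))
u=d/np.linalg.norm(d); print("pivot from fence",f[0]-.18*u,f[1]+.06*u,"grip",f[0]-.022*u)
b=P([(231,118),(510,97),(519,237),(241,258)],.036); print("board",b.round(4).tolist(),b.mean(0)); d=b[0]-b[1]+b[3]-b[2]; print(np.degrees(np.arctan2(-d[0],d[1])))
k=P([(170,382),(210,370),(232,445)],.059);print("stop",k.round(4).tolist(),((k-(f[0]-.18*u))@u).round(4))
from station import manip; st=manip.sense(); print(Ro.from_quat(st["tool_rot"]).as_matrix().round(4).tolist())
E
```

```text
near edge [[0.3886, 0.2412], [0.4287, -0.1866]] 0.42968300091594086 sled yaw deg 5.3625335978997075
sled [0.57792186 0.04322985] pivot from sled [0.5113372 0.0570676]
fence [[0.4498, 0.2233], [0.5288, 0.0005]] 0.2363297789482973 19.535391894386326 14.172858296486616
pivot from fence [0.50999825 0.05363612] [0.50877097 0.05709507] grip [0.45716477 0.20254087]
board [[0.7036, 0.1433], [0.7181, -0.0545], [0.6183, -0.0606], [0.6037, 0.1357]] [0.66094964 0.0409597 ]
4.233114351485096
stop [[0.5143, 0.182], [0.5226, 0.1544], [0.4707, 0.1388]] [0.1196 0.0907 0.0935]
[[-0.9646, 0.2636, -0.0009], [0.2636, 0.9646, -0.0018], [0.0004, -0.0019, -1.0]]
```

```bash
cat > go.py <<'E'
# usage: go.py x y z yaw_deg(of tool y axis): prints travel/turn needed from the sensed pose
import sys,numpy as np
from scipy.spatial.transform import Rotation as Ro
from station import manip
st=manip.sense(); R=Ro.from_quat(st["tool_rot"]); p=np.array(st["tcp_pos"])
m=R.as_matrix(); print("t",st["t"],"p",p.round(4),"yaw",np.degrees(np.arctan2(m[1,1],m[0,1])).round(2),"tilt",m[:2,2].round(4),"F",np.round(st["force"],1),"gap",round(st["finger_gap"],3),"gf",st["gripper_force"])
v=list(map(float,sys.argv[1:]))
for i in range(0,len(v),4):
    x,y,z,a=v[i:i+4]; a=np.radians(a); Y=np.array([np.cos(a),np.sin(a),0]);Z=np.array([0,0,-1.]);T=Ro.from_matrix(np.c_[np.cross(Y,Z),Y,Z])
    print("travel",(R.inv().apply(np.array([x,y,z])-p)/.8).round(4).tolist(),"turn",((R.inv()*T).as_rotvec()/np.pi).round(4).tolist())
E
```

Emit:
apply_moves --claw '[0.2, 0.2, 0.2, 0.2, 0.2]' --travel '[[-0.482, -0.384, 0.0975], [-0.482, -0.384, 0.0975], [-0.482, -0.384, 0.0975], [-0.482, -0.384, 0.0975], [-0.482, -0.384, 0.0975]]' --turn '[[0, 0, 0.302], [0, 0, 0.302], [0, 0, 0.302], [0, 0, 0.302], [0, 0, 0.302]]' --newtons 40

```text
t: 0.52
tcp_pos: [0.2865, 0.4351, 0.1753]
tool_rot: [0.434, 0.901, -0.0, -0.0]
force: [1.6, 0.3, 0.7]
finger_gap: 0.6
gripper_force: 0.0
```

```bash
python3 go.py .456 .2046 .13 20.36
```

```text
t 0.5167 p [0.2865 0.4351 0.1753] yaw 38.61 tilt [-0.0003 -0.0004] F [1.6 0.3 0.7] gap 0.6 gf 0.0
travel [-0.3573, -0.0142, 0.0567] turn [-0.0001, 0.0001, 0.1014]
```

Emit:
apply_moves --claw '[0.2, 0.2, 0.2, 0.2, 0.2]' --travel '[[-0.357, -0.014, 0.057], [-0.357, -0.014, 0.057], [-0.357, -0.014, 0.057], [-0.357, -0.014, 0.057], [-0.357, -0.014, 0.057]]' --turn '[[0, 0, 0.101], [0, 0, 0.101], [0, 0, 0.101], [0, 0, 0.101], [0, 0, 0.101]]'

```text
t: 0.93
tcp_pos: [0.4096, 0.2699, 0.1426]
tool_rot: [0.568, 0.823, -0.0, -0.0]
force: [0.8, 1.2, -0.9]
finger_gap: 0.601
gripper_force: 0.0
```

```bash
python3 go.py .456 .2046 .13 20.36
```

```text
t 0.9333 p [0.4096 0.2699 0.1426] yaw 20.72 tilt [-0.0004 -0.0001] F [ 0.8  1.2 -0.9] gap 0.601 gf 0.0
travel [-0.0969, 0.0253, 0.0157] turn [-0.0001, -0.0, 0.002]
```

Emit:
apply_moves --claw '[0.2, 0.2, 0.2, 0.2]' --travel '[[-0.097, 0.025, 0.016], [-0.097, 0.025, 0.016], [-0.097, 0.025, 0.016], [-0.097, 0.025, 0.016]]' --turn '[[0, 0, 0.002], [0, 0, 0.002], [0, 0, 0.002], [0, 0, 0.002]]'

```text
t: 1.27
tcp_pos: [0.4562, 0.2043, 0.1296]
tool_rot: [0.573, 0.82, -0.0, -0.0]
force: [-0.4, 0.5, 0.5]
finger_gap: 0.602
gripper_force: 0.0
```

```bash
python3 go.py .456 .2046 .042 20.36; python3 - <<'E'
from station import manip
from h import *
s=manip.snapshot("wrist"); np.savez("w1.npz",**s); cv2.imwrite("pics/w1.png",s["pixels"][:,:,::-1])
u=np.array([-np.sin(np.radians(20.36)),np.cos(np.radians(20.36))]);p=np.array([.511,.0565])
for q in [p+.158*u,p+.18*u]: print(proj(s,np.r_[q,.066]).round(1), proj(s,np.r_[q+.011*np.array([u[1],-u[0]]),.066]).round(1),proj(s,np.r_[q-.011*np.array([u[1],-u[0]]),.066]).round(1))
E
```

```text
t 1.2667 p [0.4562 0.2043 0.1296] yaw 20.09 tilt [-0.0011 -0.0001] F [-0.4  0.5  0.5] gap 0.602 gf 0.0
travel [0.0004, 0.0, 0.1095] turn [-0.0003, -0.0001, -0.0015]
[[319.2 243.1]] [[335.2 243.1]] [[303.1 243.2]]
[[319.  211.8]] [[335.5 211.7]] [[302.5 211.8]]
```

View pics/w1.png

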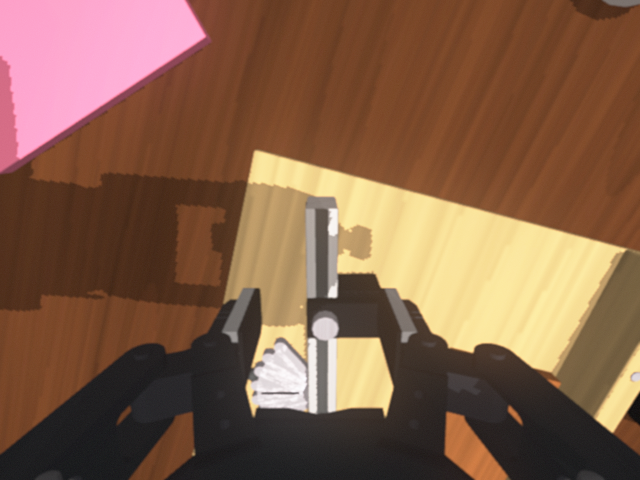

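The bar's free end lies midway between the fingers (columns 306–337, end at row 205; predicted 302–335, row 212), and the stop block is clear at row 300. Next I lower the fingers and pinch.

Emit:
apply_moves --claw '[0.2, 0.2, 0.2, 0.2]' --travel '[[0, 0, 0.04], [0, 0, 0.08], [0, 0, 0.11], [0, 0, 0.11]]' --turn '[[0, 0, -0.0015], [0, 0, -0.0015], [0, 0, -0.0015], [0, 0, -0.0015]]'

```text
t: 1.65
tcp_pos: [0.4506, 0.207, 0.0388]
tool_rot: [0.568, 0.823, -0.003, -0.003]
force: [-0.9, 0.8, 0.2]
finger_gap: 0.599
gripper_force: 0.0
```

Emit:
apply_moves --claw '[-1, -1, -1, -1, -1]' --travel '[[0, 0, 0], [0, 0, 0], [0, 0, 0], [0, 0, 0], [0, 0, 0]]' --turn '[[0, 0, 0], [0, 0, 0], [0, 0, 0], [0, 0, 0], [0, 0, 0]]' --newtons 30

```text
t: 2.07
tcp_pos: [0.4558, 0.2066, 0.0438]
tool_rot: [0.569, 0.822, 0.001, 0.001]
force: [-1.4, 1.0, 6.9]
finger_gap: -0.0
gripper_force: 3.5
```

```bash
python3 - <<'E'
import numpy as np
r=[]
for a in (20.36,24,28,32,35.36,36.4):
    b=np.radians(a); r+=[.511-.158*np.sin(b),.0565+.158*np.cos(b),.042,a]
print(*[f"{x:.4f}" for x in r],file=open("arc","w"))
E
python3 go.py $(cat arc)
```

```text
t 2.0667 p [0.4558 0.2066 0.0438] yaw 20.64 tilt [0.0025 0.0007] F [-1.4  1.   6.9] gap -0.0 gf 3.5267244090982786
travel [-0.0025, -0.0007, 0.0023] turn [0.0008, 0.0001, 0.0016]
travel [-0.0028, -0.0132, 0.0022] turn [0.0008, 0.0001, -0.0187]
travel [-0.0041, -0.0269, 0.0022] turn [0.0008, 0.0001, -0.0409]
travel [-0.0063, -0.0405, 0.0022] turn [0.0008, 0.0002, -0.0631]
travel [-0.0089, -0.0517, 0.0021] turn [0.0008, 0.0002, -0.0818]
travel [-0.0098, -0.0553, 0.0021] turn [0.0008, 0.0002, -0.0875]
```

The fingers shut on nothing (gap 0), so I need another look.

```bash
python3 - <<'E'
from station import manip
from h import *
w=manip.snapshot("wrist")["pixels"]; s=manip.snapshot("scene"); np.savez("s2.npz",**s); s=s["pixels"]
c=cv2.resize(s[190:310,270:450],(640,427)); w=cv2.resize(w,(160*3,120*3))
o=np.zeros((600,800,3),np.uint8); o[:360,:400]=cv2.resize(w,(400,360)); o[:267,400:]=cv2.resize(c,(400,267))
t=manip.snapshot("top"); np.savez("t2.npz",**t); o[300:600,400:]=cv2.resize(t["pixels"][180:285,212:352],(400,300))
cv2.imwrite("pics/m2.png",o[:,:,::-1])
E
```

```text
(no output)
```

View pics/m2.png

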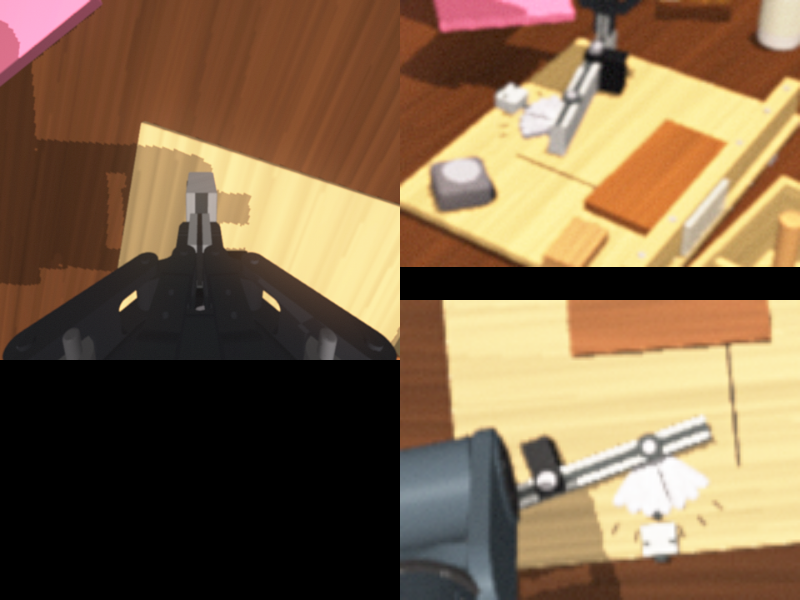

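```bash
python3 - <<'E'
from station import manip
from h import *
s=manip.snapshot("wrist"); w=s["pixels"]; d=s["depth"]
cv2.imwrite("pics/w3.png",cv2.resize(w[200:480,200:450,::-1],None,fx=2.1,fy=2.1,interpolation=cv2.INTER_CUBIC))
for r in(240,270,300,320,340,360,380,400): print(r,[(c,round(float(d[r,c]),3)) for c in range(280,361,8)])
print(manip.sense()["finger_gap"],manip.sense()["gripper_force"])
E
```

```text
240 [(280, 0.198), (288, 0.198), (296, 0.198), (304, 0.175), (312, 0.173), (320, 0.174), (328, 0.175), (336, 0.176), (344, 0.197), (352, 0.198), (360, 0.198)]
270 [(280, 0.201), (288, 0.203), (296, 0.205), (304, 0.155), (312, 0.154), (320, 0.154), (328, 0.153), (336, 0.153), (344, 0.154), (352, 0.203), (360, 0.203)]
300 [(280, 0.209), (288, 0.147), (296, 0.146), (304, 0.136), (312, 0.137), (320, 0.137), (328, 0.137), (336, 0.138), (344, 0.146), (352, 0.208), (360, 0.208)]
320 [(280, 0.213), (288, 0.131), (296, 0.132), (304, 0.123), (312, 0.124), (320, 0.124), (328, 0.0), (336, 0.123), (344, 0.13), (352, 0.132), (360, 0.212)]
340 [(280, 0.11), (288, 0.109), (296, 0.111), (304, 0.11), (312, 0.109), (320, 0.121), (328, 0.109), (336, 0.109), (344, 0.109), (352, 0.109), (360, 0.111)]
360 [(280, 0.1), (288, 0.101), (296, 0.101), (304, 0.101), (312, 0.11), (320, 0.123), (328, 0.107), (336, 0.102), (344, 0.101), (352, 0.101), (360, 0.1)]
380 [(280, 0.084), (288, 0.086), (296, 0.085), (304, 0.09), (312, 0.115), (320, 0.126), (328, 0.113), (336, 0.088), (344, 0.086), (352, 0.085), (360, 0.085)]
400 [(280, 0.079), (288, 0.078), (296, 0.078), (304, 0.093), (312, 0.112), (320, 0.162), (328, 0.113), (336, 0.09), (344, 0.078), (352, 0.078), (360, 0.079)]
0.00483698319945059 3.7415787324425764
```

View pics/w3.png

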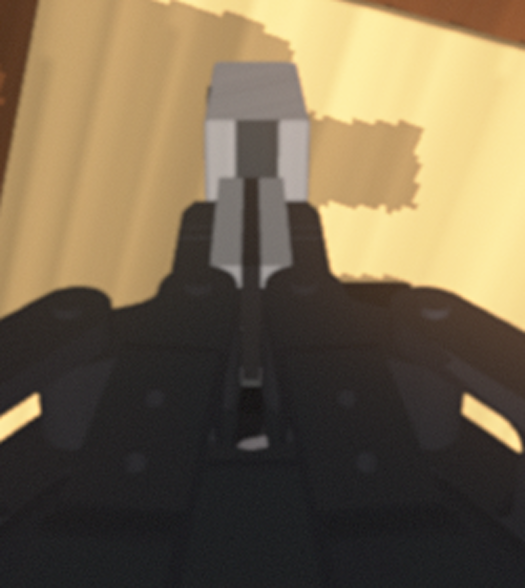

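```bash
python3 - <<'E'
from station import manip
from h import *
s=manip.snapshot("wrist"); d=s["depth"];K=s["intrinsics"]
def X(u,v):
    z=d[v,u]; return s["R"].T@(np.linalg.inv(K)@[u,v,1]*z-s["t"])
for p in [(360,240),(280,240),(320,233),(303,265),(337,265),(320,262),(310,282),(310,290),(330,290),(310,310),(290,305),(345,305),(320,320)]: print(p,X(*p).round(4))
st=manip.sense();print("tcp",st["tcp_pos"],"cam",-s["R"].T@s["t"],"F",st["force"],st["ft_torque"],st["finger_gap"],st["gripper_force"],st["q"],st["t"])
E
```

```text
(360, 240) [0.472  0.2292 0.0205]
(280, 240) [0.4298 0.2137 0.0213]
(320, 233) [0.4483 0.228  0.0309]
(303, 265) [0.4425 0.2219 0.0671]
(337, 265) [0.4566 0.2266 0.0657]
(320, 262) [0.4489 0.2258 0.0671]
(310, 282) [0.4481 0.2155 0.0672]
(310, 290) [0.448  0.2163 0.0768]
(330, 290) [0.456  0.2188 0.0759]
(310, 310) [0.4485 0.2161 0.0929]
(290, 305) [0.4421 0.2094 0.0815]
(345, 305) [0.4628 0.2173 0.0818]
(320, 320) [0.4518 0.2176 0.1005]
tcp [0.455847   0.20666204 0.04379517] cam [0.4285092  0.27743373 0.20955875] F [-1.54626254  2.04625917  7.18723021] [0.23678457 0.21078857 0.01978519] -0.001953920181802414 3.742631503409939 [ 2.01677605e-01  6.35778072e-01  1.87719361e+00  8.60847408e-04
  6.26100398e-01 -1.58677111e-01] 2.3167
```

```bash
python3 - <<'E'
from h import *
from station import manip
def cloud(s):
    v,u=np.mgrid[:480,:640]; d=s["depth"]; P=np.stack([(u-s["intrinsics"][0,2])/s["intrinsics"][0,0]*d,(v-s["intrinsics"][1,2])/s["intrinsics"][1,1]*d,d],-1)
    return (P-s["t"])@s["R"]
w=dict(np.load("w1.npz")); X=cloud(w)
print("cam",-w["R"].T@w["t"])
for p in [(245,292),(250,292),(240,300),(238,320),(395,292),(400,300),(385,292),(405,320)]: print(p,X[p[1],p[0]].round(4),w["pixels"][p[1],p[0]])
for c in (230,240,250,256,384,392,400): print(c,[(r,X[r,c,2].round(3)) for r in range(284,345,6)])
E
```

```text
cam [0.43006076 0.27551775 0.29539836]
(245, 292) [0.4237 0.2049 0.1645] [118 112 109]
(250, 292) [0.4256 0.2057 0.1645] [119 114 110]
(240, 300) [0.4231 0.204  0.1701] [118 112 109]
(238, 320) [0.4255 0.2049 0.1853] [118 114 110]
(395, 292) [0.481  0.2262 0.1651] [129 118 112]
(400, 300) [0.482  0.2259 0.1707] [130 119 111]
(385, 292) [0.4772 0.2248 0.165 ] [91 77 69]
(405, 320) [0.4808 0.2251 0.1852] [126 116 109]
230 [(284, np.float64(0.022)), (290, np.float64(0.022)), (296, np.float64(0.021)), (302, np.float64(0.166)), (308, np.float64(0.17)), (314, np.float64(0.175)), (320, np.float64(0.186)), (326, np.float64(0.19)), (332, np.float64(0.193)), (338, np.float64(0.199)), (344, np.float64(0.202))]
240 [(284, np.float64(0.022)), (290, np.float64(0.022)), (296, np.float64(0.168)), (302, np.float64(0.174)), (308, np.float64(0.179)), (314, np.float64(0.182)), (320, np.float64(0.186)), (326, np.float64(0.189)), (332, np.float64(0.195)), (338, np.float64(0.194)), (344, np.float64(0.194))]
250 [(284, np.float64(0.021)), (290, np.float64(0.163)), (296, np.float64(0.168)), (302, np.float64(
[... 648 characters left out ...]
loat64(0.172)), (326, np.float64(0.172)), (332, np.float64(0.174)), (338, np.float64(0.174)), (344, np.float64(0.174))]
392 [(284, np.float64(0.022)), (290, np.float64(0.162)), (296, np.float64(0.169)), (302, np.float64(0.173)), (308, np.float64(0.179)), (314, np.float64(0.182)), (320, np.float64(0.185)), (326, np.float64(0.186)), (332, np.float64(0.186)), (338, np.float64(0.187)), (344, np.float64(0.187))]
400 [(284, np.float64(0.022)), (290, np.float64(0.02)), (296, np.float64(0.168)), (302, np.float64(0.174)), (308, np.float64(0.177)), (314, np.float64(0.182)), (320, np.float64(0.186)), (326, np.float64(0.191)), (332, np.float64(0.194)), (338, np.float64(0.193)), (344, np.float64(0.193))]
```

The pads' tips sit about 23 mm (shut) to 32 mm (gap 0.6) above the reported TCP height: in the wrist depth they are at z 0.162 when the TCP reads 0.130. They therefore closed on top of the bar, and I'll allow for this offset from here on. I raise, open and go lower.

Emit:
apply_moves --claw '[-1, 0.1, 0.1, 0.1, 0.1]' --travel '[[0, 0, -0.04], [0, 0, -0.04], [0, 0, -0.04], [0, 0, -0.04], [0, 0, -0.04]]' --turn '[[0, 0, 0], [0, 0, 0], [0, 0, 0], [0, 0, 0], [0, 0, 0]]' --newtons 40

```text
t: 2.73
tcp_pos: [0.4548, 0.2061, 0.074]
tool_rot: [0.569, 0.822, -0.0, -0.0]
force: [0.5, 0.1, 0.7]
finger_gap: 0.545
gripper_force: 0.0
```

```bash
python3 go.py .4565 .206 .018 20.36
```

```text
t 2.7333 p [0.4548 0.2061 0.074 ] yaw 20.62 tilt [-0.0006 -0.0001] F [0.5 0.1 0.7] gap 0.545 gf 0.0
travel [-0.0008, 0.002, 0.07] turn [-0.0002, -0.0, 0.0014]
```

Emit:
apply_moves --claw '[0.1, 0.1, 0.1, 0.1, 0.1]' --travel '[[-0.001, 0.002, 0.02], [-0.001, 0.002, 0.04], [-0.001, 0.002, 0.06], [-0.001, 0.002, 0.07], [-0.001, 0.002, 0.07]]' --turn '[[0, 0, 0.001], [0, 0, 0.001], [0, 0, 0.001], [0, 0, 0.001], [0, 0, 0.001]]'

```text
t: 3.15
tcp_pos: [0.4552, 0.2056, 0.0162]
tool_rot: [0.57, 0.821, -0.002, -0.002]
force: [-1.0, -0.1, 0.1]
finger_gap: 0.546
gripper_force: 0.0
```

Emit:
apply_moves --claw '[-1, -1, -1, -1, -1]' --travel '[[0, 0, 0], [0, 0, 0], [0, 0, 0], [0, 0, 0], [0, 0, 0]]' --turn '[[0, 0, 0], [0, 0, 0], [0, 0, 0], [0, 0, 0], [0, 0, 0]]' --newtons 40

```text
t: 3.57
tcp_pos: [0.4572, 0.2061, 0.0187]
tool_rot: [0.57, 0.821, 0.0, 0.0]
force: [0.5, -0.1, -0.9]
finger_gap: 0.25
gripper_force: 40.4
```

```bash
sed -i 's/0\.0420/0.0180/g' arc; python3 go.py $(cat arc)
```

```text
t 3.5667 p [0.4572 0.2061 0.0187] yaw 20.45 tilt [0.0009 0.0002] F [ 0.5 -0.1 -0.9] gap 0.25 gf 40.36440968513489
travel [-0.0012, -0.0021, 0.0009] turn [0.0003, 0.0, 0.0005]
travel [-0.0016, -0.0146, 0.0009] turn [0.0003, 0.0001, -0.0197]
travel [-0.0029, -0.0283, 0.0009] turn [0.0003, 0.0001, -0.0419]
travel [-0.0052, -0.0419, 0.0008] turn [0.0003, 0.0001, -0.0642]
travel [-0.0078, -0.0531, 0.0008] turn [0.0003, 0.0001, -0.0828]
travel [-0.0087, -0.0567, 0.0008] turn [0.0003, 0.0001, -0.0886]
```

Firmly gripped (gap 0.25, about 21 mm). Now I swing along the arc.

Emit:
apply_moves --claw '[-1, -1, -1, -1, -1]' --travel '[[-0.0004, -0.0125, 0], [-0.0017, -0.026, 0], [-0.004, -0.04, 0], [-0.0066, -0.051, 0], [-0.007, -0.053, 0]]' --turn '[[0, 0, -0.02], [0, 0, -0.042], [0, 0, -0.065], [0, 0, -0.083], [0, 0, -0.086]]'

```text
t: 3.98
tcp_pos: [0.4218, 0.1858, 0.0193]
tool_rot: [0.454, 0.891, 0.002, 0.003]
force: [4.3, -0.3, 0.1]
finger_gap: 0.249
gripper_force: 40.3
```

Emit:
apply_moves --claw '[-1, -1]' --travel '[[0, 0, 0], [0, 0, 0]]' --turn '[[0, 0, 0], [0, 0, 0]]'

```text
t: 4.15
tcp_pos: [0.4217, 0.1858, 0.0192]
tool_rot: [0.455, 0.891, 0.001, 0.002]
force: [2.6, -4.5, 6.6]
finger_gap: 0.248
gripper_force: 40.8
```

```bash
python3 go.py $(cat arc)|tail -3; python3 go.py .42 .185 .018 35.36
```

```text
travel [0.0006, 0.0092, 0.0016] turn [0.0013, 0.0008, 0.0217]
travel [0.0011, -0.0024, 0.0015] turn [0.0013, 0.0008, 0.003]
travel [0.0012, -0.006, 0.0015] turn [0.0013, 0.0009, -0.0027]
t 4.15 p [0.4217 0.1858 0.0192] yaw 35.91 tilt [0.0048 0.0002] F [ 2.6 -4.5  6.6] gap 0.248 gf 40.81665873527527
travel [0.0004, -0.0023, 0.0015] turn [0.0013, 0.0008, 0.003]
```

Emit:
apply_moves --claw '[0.0, 0.0, 0.0, 0.0, 0.0]' --travel '[[0, 0, 0], [0, 0, 0], [0, 0, -0.04], [0, 0, -0.08], [0, 0, -0.12]]' --turn '[[0, 0, 0], [0, 0, 0], [0, 0, 0], [0, 0, 0], [0, 0, 0]]'

```text
t: 4.57
tcp_pos: [0.4172, 0.186, 0.1142]
tool_rot: [0.454, 0.891, -0.001, -0.002]
force: [0.1, 0.9, -0.6]
finger_gap: 0.503
gripper_force: 0.0
```

```bash
python3 go.py .66 .04 .15 5
```

```text
t 4.5667 p [0.4172 0.186  0.1142] yaw 35.95 tilt [-0.0052 -0.0006] F [ 0.1  0.9 -0.6] gap 0.503 gf 0.0
travel [-0.3258, 0.1384, -0.0462] turn [-0.0016, -0.0004, 0.1719]
```

```bash
python3 go.py .60 .06 .25 94
```

```text
t 4.5667 p [0.4172 0.186  0.1142] yaw 35.95 tilt [-0.0052 -0.0006] F [ 0.1  0.9 -0.6] gap 0.503 gf 0.0
travel [-0.2612, 0.0917, -0.1708] turn [-0.0009, -0.0015, -0.3225]
```

Emit:
apply_moves --claw '[0.3, 0.3, 0.3, 0.3, 0.3]' --travel '[[-0.01, 0.0, -0.17], [-0.26, 0.092, -0.17], [-0.26, 0.092, -0.17], [-0.26, 0.092, -0.17], [-0.26, 0.092, -0.17]]' --turn '[[0, 0, -0.32], [0, 0, -0.32], [0, 0, -0.32], [0, 0, -0.32], [0, 0, -0.32]]'

```text
t: 4.98
tcp_pos: [0.5468, 0.0973, 0.2229]
tool_rot: [0.155, 0.988, 0.0, -0.001]
force: [0.0, 0.2, -0.9]
finger_gap: 0.648
gripper_force: 0.0
```

```bash
python3 go.py .60 .06 .25 94
```

```text
t 4.9833 p [0.5468 0.0973 0.2229] yaw 72.15 tilt [-0.0015  0.0006] F [ 0.   0.2 -0.9] gap 0.648 gf 0.0
travel [-0.0775, -0.024, -0.034] turn [0.0001, -0.0005, -0.1214]
```

Emit:
apply_moves --claw '[0.3, 0.3, 0.3, 0.3, 0.3]' --travel '[[-0.078, -0.024, -0.034], [-0.078, -0.024, -0.034], [-0.078, -0.024, -0.034], [-0.078, -0.024, -0.034], [-0.078, -0.024, -0.034]]' --turn '[[0, 0, -0.121], [0, 0, -0.121], [0, 0, -0.121], [0, 0, -0.121], [0, 0, -0.121]]'

```text
t: 5.4
tcp_pos: [0.5986, 0.0603, 0.2481]
tool_rot: [-0.029, 1.0, 0.0, -0.002]
force: [-0.1, 0.8, 0.1]
finger_gap: 0.649
gripper_force: 0.0
```

```bash
python3 - <<'E'
from station import manip
from h import *
s=manip.snapshot("wrist"); np.savez("w4.npz",**s); cv2.imwrite("pics/w4.png",s["pixels"][:,:,::-1])
t=manip.snapshot("top"); np.savez("t4.npz",**t)
E
python3 go.py .661 .041 .05 94.2
```

```text
t 5.5 p [0.5983 0.0608 0.2481] yaw 93.45 tilt [-0.0035  0.0006] F [ 0.1 -0.5 -0.3] gap 0.647 gf 0.0
travel [-0.0777, -0.0297, 0.2473] turn [0.0003, -0.0011, -0.0042]
```

View pics/w4.png

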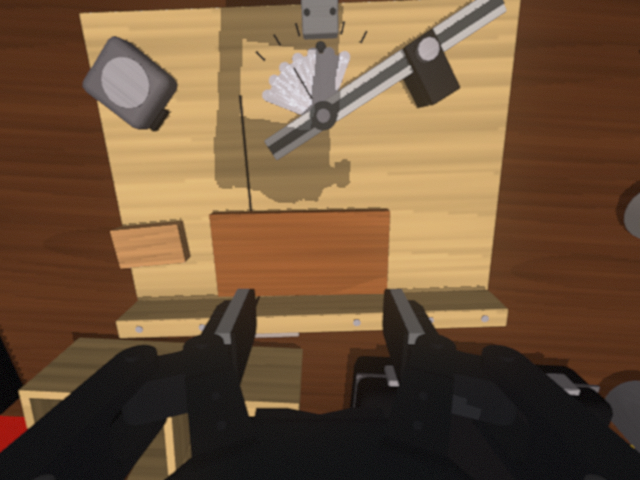

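The wrist view shows the fence at 30° from (275,150) to (500,5). The stop block's inner edge runs from about (408,60) to (430,107), and the board's corners are at (211,212), (389,210), (389,290) and (220,293). The fingers straddle it at columns 250–390.

```bash
cat >> h.py <<'E'
def cloud(s):
    v,u=np.mgrid[:480,:640]; d=s["depth"].astype(float); K=s["intrinsics"]
    P=np.stack([(u-K[0,2])/K[0,0]*d,(v-K[1,2])/K[1,1]*d,d],-1)
    return (P-s["t"])@s["R"]
PIV=np.array([.511,.0565])
def measure(s,piv=PIV,az=35.36):
    a=np.radians(az); fx=np.array([np.cos(a),np.sin(a)]);fy=np.array([-fx[1],fx[0]])
    X=cloud(s); ok=s["depth"]>0; im=s["pixels"].astype(int); r=(X[:,:,:2]-piv); A=r@fx; B=r@fy; Z=X[:,:,2]
    f=ok&(abs(A)<.03)&(B>-.07)&(B<.19)&(Z>.055)&(Z<.072)&((B<.07)|(B>.14))
    p=X[f][:,:2]; c=p.mean(0); w=np.linalg.svd(p-c,full_matrices=False)[2][0]; w*=np.sign(w[1]) 
    print("fence n",f.sum(),"yaw",np.degrees(np.arctan2(-w[0],w[1])).round(2),"offset A of axis",((c-piv)@fx).round(4),"A range",np.percentile(A[f],[2,98]).round(4),"B range",B[f].min().round(4),B[f].max().round(4))
    k=ok&(A>.015)&(A<.05)&(B>.05)&(B<.15)&(Z>.045)&(Z<.068)
    if k.sum()>20: print("block n",k.sum(),"B",np.percentile(B[k],[2,98]).round(4),"A",np.percentile(A[k],98).round(4),"z",np.median(Z[k]).round(4))
    hs=cv2.cvtColor(s["pixels"],cv2.COLOR_RGB2HSV)
    m=(ok&(hs[:,:,0]<14)&(hs[:,:,1]>110)&(Z>.031)&(Z<.041)&(X[:,:,0]>.4)&(X[:,:,0]<.74)&(abs(X[:,:,1]-.05)<.22))
    q=X[biggest_mask(m)][:,:2]; q=q*1000
    (cx,cy),(w_,h_),an=cv2.minAreaRect(q.astype(np.float32)); 
    if w_>h_: an+=90  # make an the yaw of the short (board x) axis
    an=(an+90)%180-90; 
    if w_>h_: w_,h_=h_,w_
    c=np.array([cx,cy])/1000; print("board c",c.round(4),"size",round(w_,1),round(h_,1),"yaw",round(an,2),"fence frame",((c-piv)@fx).round(4),((c-piv)@fy).round(4))
    return X
def biggest_mask(m):
    m=cv2.morphologyEx(m.astype(np.uint8),2,np.ones((3,3)));n,l,st,_=cv2.connectedComponentsWithStats(m)
    return l==1+np.argmax(st[1:,4])
E
python3 -c "
from h import *
measure(dict(np.load('w4.npz')))"
```

```text
fence n 4478 yaw 34.95 offset A of axis 0.0029 A range [-0.0079  0.0134] B range -0.0578 0.1825
block n 255 B [0.09  0.093] A 0.0466 z 0.0569
board c [0.6624 0.0439] size 100.6 197.5 yaw 4.45 fence frame 0.1162 -0.0979
```

```bash
python3 go.py .661 .044 .10 94.4 .661 .044 .02 94.4
```

```text
t 5.5 p [0.5983 0.0608 0.2481] yaw 93.45 tilt [-0.0035  0.0006] F [ 0.1 -0.5 -0.3] gap 0.647 gf 0.0
travel [-0.0777, -0.0259, 0.1848] turn [0.0003, -0.0011, -0.0053]
travel [-0.078, -0.0259, 0.2848] turn [0.0003, -0.0011, -0.0053]
```

Emit:
apply_moves --claw '[0.3, 0.3, 0.3, 0.3, 0.3]' --travel '[[-0.078, -0.026, 0.02], [-0.078, -0.026, 0.1], [-0.078, -0.026, 0.185], [-0.078, -0.026, 0.185], [-0.078, -0.026, 0.2]]' --turn '[[0, -0.001, -0.005], [0, -0.001, -0.005], [0, -0.001, -0.005], [0, -0.001, -0.005], [0, -0.001, -0.005]]'

```text
t: 5.92
tcp_pos: [0.6608, 0.044, 0.0848]
tool_rot: [-0.038, 0.999, 0.001, -0.002]
force: [-1.2, -0.3, 0.1]
finger_gap: 0.653
gripper_force: 0.0
```

```bash
python3 go.py .661 .044 .02 94.4 .661 .044 .01 94.4
```

```text
t 5.9167 p [0.6608 0.044  0.0848] yaw 94.37 tilt [-0.0031  0.001 ] F [-1.2 -0.3  0.1] gap 0.653 gf 0.0
travel [-0.0005, -0.0001, 0.081] turn [0.0004, -0.001, -0.0002]
travel [-0.0005, -0.0001, 0.0935] turn [0.0004, -0.001, -0.0002]
```

Emit:
apply_moves --claw '[0.3, 0.3, 0.3, 0.3, 0.3]' --travel '[[0, 0, 0.03], [0, 0, 0.06], [0, 0, 0.09], [0, 0, 0.093], [0, 0, 0.093]]' --turn '[[0, 0, 0], [0, 0, 0], [0, 0, 0], [0, 0, 0], [0, 0, 0]]'

```text
t: 6.33
tcp_pos: [0.6614, 0.044, 0.0128]
tool_rot: [-0.039, 0.999, 0.0, -0.001]
force: [-0.1, 0.5, -0.7]
finger_gap: 0.648
gripper_force: 0.0
```

Emit:
apply_moves --claw '[0.3, 0.3, 0.3, 0.3]' --travel '[[0, 0, 0.003], [0, 0, 0.006], [0, 0, 0.007], [0, 0, 0.007]]' --turn '[[0, 0, 0], [0, 0, 0], [0, 0, 0], [0, 0, 0]]'

```text
t: 6.67
tcp_pos: [0.6646, 0.043, 0.0104]
tool_rot: [-0.039, 0.999, -0.0, 0.003]
force: [-0.7, 0.5, -0.3]
finger_gap: 0.65
gripper_force: 0.0
```

Emit:
apply_moves --claw '[0.3, 0.3, 0.3]' --travel '[[0, 0, 0.001], [0, 0, 0.002], [0, 0, 0.002]]' --turn '[[0, 0, 0], [0, 0, 0], [0, 0, 0]]'

```text
t: 6.92
tcp_pos: [0.6646, 0.0429, 0.0091]
tool_rot: [-0.038, 0.999, -0.0, 0.002]
force: [-1.5, 0.6, 5.4]
finger_gap: 0.652
gripper_force: 2.7
```

```bash
python3 go.py .661 .044 .004 94.4; python3 - <<'E'
from station import manip
from h import *
s=manip.snapshot("wrist");np.savez("w5.npz",**s); X=measure(s); hs=s["pixels"]
for c in (230,240,250,256,384,392,400): print(c,[(r,X[r,c,2].round(3)) for r in range(278,320,6)])
E
```

```text
t 6.9167 p [0.6646 0.0429 0.0091] yaw 94.41 tilt [0.0048 0.0001] F [-1.5  0.6  5.4] gap 0.652 gf 2.7126791345654055
travel [0.0044, 0.0018, 0.0064] turn [-0.0001, 0.0015, 0.0001]
fence n 2 yaw -4.79 offset A of axis 0.0131 A range [0.013  0.0132] B range -0.0573 -0.057
board c [0.6621 0.0436] size 100.3 200.1 yaw 4.5 fence frame 0.1158 -0.0979
230 [(278, np.float64(0.036)), (284, np.float64(0.036)), (290, np.float64(0.037)), (296, np.float64(0.036)), (302, np.float64(0.043)), (308, np.float64(0.057)), (314, np.float64(0.062))]
240 [(278, np.float64(0.037)), (284, np.float64(0.036)), (290, np.float64(0.042)), (296, np.float64(0.048)), (302, np.float64(0.053)), (308, np.float64(0.057)), (314, np.float64(0.061))]
250 [(278, np.float64(0.037)), (284, np.float64(0.036)), (290, np.float64(0.042)), (296, np.float64(0.047)), (302, np.float64(0.048)), (308, np.float64(0.048)), (314, np.float64(0.05))]
256 [(278, np.float64(0.036)), (284, np.float64(0.036)), (290, np.float64(0.037)), (296, np.float64(0.036)), (302, np.float64(0.037)), (308, np.float64(0.037)), (314, np.float64(0.039))]
384 [(278, np.float64(0.036)), (284, np.float64(0.037)), (290, np.float64(0.037)), (296, np.float64(0.038)), (302, np.float64(0.039)), (308, np.float64(0.039)), (314, np.float64(0.04))]
392 [(278, np.float64(0.036)), (284, np.float64(0.036)), (290, np.float64(0.041)), (296, np.float64(0.047)), (302, np.float64(0.052)), (308, np.float64(0.054)), (314, np.float64(0.055))]
400 [(278, np.float64(0.035)), (284, np.float64(0.037)), (290, np.float64(0.042)), (296, np.float64(0.048)), (302, np.float64(0.053)), (308, np.float64(0.056)), (314, np.float64(0.061))]
```

Emit:
apply_moves --claw '[0.3, 0.3, 0.3]' --travel '[[0, 0, 0.001], [0, 0, 0.002], [0, 0, 0.002]]' --turn '[[0, 0, 0], [0, 0, 0], [0, 0, 0]]'

```text
t: 7.22
tcp_pos: [0.6649, 0.0429, 0.0091]
tool_rot: [-0.039, 0.999, -0.0, 0.003]
force: [-3.7, 0.4, 12.7]
finger_gap: 0.652
gripper_force: 6.3
```

Emit:
apply_moves --claw '[0.3, 0.3, 0.3, 0.3, 0.3]' --travel '[[0.006, 0.004, 0], [0.014, 0.009, 0], [0.024, 0.016, 0], [0.034, 0.023, 0], [0.04, 0.028, 0]]' --turn '[[0, 0, -0.005], [0, 0, -0.015], [0, 0, -0.035], [0, 0, -0.055], [0, 0, -0.07]]'

```text
t: 7.63
tcp_pos: [0.6339, 0.0625, 0.0091]
tool_rot: [-0.149, 0.989, -0.001, 0.006]
force: [2.1, -2.2, 9.0]
finger_gap: 0.651
gripper_force: 4.7
```

```bash
python3 go.py .597 .0833 .009 124.9; python3 - <<'E'
from station import manip
from h import *
s=manip.snapshot("wrist"); measure(s,az=35)
E
```

```text
t 7.6333 p [0.6339 0.0625 0.0091] yaw 107.14 tilt [ 0.012  -0.0004] F [ 2.1 -2.2  9. ] gap 0.651 gf 4.720773850567639
travel [0.0364, 0.0385, -0.0004] turn [-0.0018, 0.0034, -0.0987]
fence n 11779 yaw 24.69 offset A of axis 0.0075 A range [-0.004   0.0138] B range -0.058 0.0152
board c [0.631  0.0628] size 100.3 200.1 yaw 16.51 fence frame 0.1018 -0.0637
```

Emit:
apply_moves --claw '[0.3, 0.3, 0.3, 0.3, 0.3]' --travel '[[0.006, 0.007, 0.0005], [0.014, 0.016, 0.001], [0.022, 0.025, 0.001], [0.03, 0.034, 0.001], [0.036, 0.039, 0.001]]' --turn '[[0, 0, -0.015], [0, 0, -0.04], [0, 0, -0.065], [0, 0, -0.09], [0, 0, -0.103]]'

```text
t: 8.1
tcp_pos: [0.5992, 0.0841, 0.0093]
tool_rot: [-0.307, 0.952, -0.003, 0.008]
force: [2.4, -1.9, 14.9]
finger_gap: 0.649
gripper_force: 7.4
```

Emit:
apply_moves --claw '[0.3]' --travel '[[0, 0, 0]]' --turn '[[0, 0, 0]]'

```text
t: 8.18
tcp_pos: [0.5977, 0.0844, 0.0092]
tool_rot: [-0.306, 0.952, -0.002, 0.006]
force: [0.8, -0.5, 16.8]
finger_gap: 0.65
gripper_force: 8.3
```

```bash
python3 go.py .597 .0833 .009 124.9; python3 - <<'E'
from station import manip
from h import *
s=manip.snapshot("wrist"); np.savez("w6.npz",**s); measure(s,az=35);cv2.imwrite("pics/w6.png",s["pixels"][:,:,::-1])
t=manip.snapshot("top"); np.savez("t6.npz",**t)
E
```

```text
t 8.1833 p [0.5977 0.0844 0.0092] yaw 125.62 tilt [0.0133 0.0002] F [ 0.8 -0.5 16.8] gap 0.65 gf 8.258583303540945
travel [0.0015, -0.0006, 0.0002] turn [-0.0024, 0.0035, 0.004]
fence n 34093 yaw 35.02 offset A of axis 0.0019 A range [-0.0086  0.0128] B range -0.058 0.0671
block n 272 B [0.0893 0.0916] A 0.0461 z 0.0464
board c [0.5953 0.0816] size 100.3 200.3 yaw 29.61 fence frame 0.0835 -0.0278
```

View pics/w6.png

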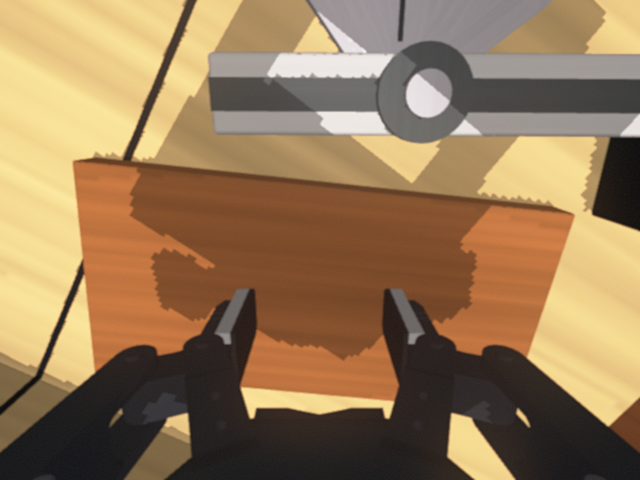

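The board's near edge runs from (75,160) to (572,212). It still stands about 5° short of the fence (lower edge at row 133), 12–22 mm out, and its end is left of the stop block at (595,215). I turn it a bit more and approach.

Emit:
apply_moves --claw '[0.3, 0.3, 0.3, 0.3, 0.3]' --travel '[[0, 0, 0], [0.003, 0.002, 0], [0.006, 0.003, 0], [0.009, 0.005, 0], [0.009, 0.005, 0]]' --turn '[[0, 0, -0.01], [0, 0, -0.02], [0, 0, -0.03], [0, 0, -0.033], [0, 0, -0.033]]'

```text
t: 8.7
tcp_pos: [0.5914, 0.0831, 0.0093]
tool_rot: [-0.354, 0.935, -0.003, 0.008]
force: [2.6, 0.4, 15.8]
finger_gap: 0.645
gripper_force: 7.9
```

```bash
cat > m.py <<'E'
from station import manip
from h import *
s=manip.snapshot("wrist"); np.savez("wl.npz",**s); measure(s,az=35); cv2.imwrite("pics/wl.png",s["pixels"][:,:,::-1])
E
python3 go.py; python3 m.py
```

```text
t 8.7 p [0.5914 0.0831 0.0093] yaw 131.45 tilt [0.0163 0.0003] F [ 2.6  0.4 15.8] gap 0.645 gf 7.945514805614948
fence n 31316 yaw 34.94 offset A of axis 0.0019 A range [-0.0086  0.0127] B range -0.058 0.0676
block n 800 B [0.0893 0.0917] A 0.0458 z 0.0482
board c [0.5886 0.0799] size 100.1 200.0 yaw 32.93 fence frame 0.077 -0.0253
```

Emit:
apply_moves --claw '[0.3, 0.3, 0.3, 0.3, 0.3]' --travel '[[0, 0.003, 0], [0.003, 0.006, 0], [0.007, 0.009, 0], [0.011, 0.011, 0], [0.011, 0.011, 0]]' --turn '[[0, 0, -0.007], [0, 0, -0.014], [0, 0, -0.018], [0, 0, -0.018], [0, 0, -0.018]]'

```text
t: 9.17
tcp_pos: [0.579, 0.0837, 0.0093]
tool_rot: [-0.38, 0.925, -0.003, 0.008]
force: [2.9, 0.2, 18.1]
finger_gap: 0.65
gripper_force: 8.5
```

```bash
python3 go.py; python3 m.py
```

```text
t 9.1667 p [0.579  0.0837 0.0093] yaw 134.67 tilt [0.0164 0.0002] F [ 2.9  0.2 18.1] gap 0.65 gf 8.519926182925701
fence n 30252 yaw 35.25 offset A of axis 0.0016 A range [-0.0087  0.0127] B range -0.0578 0.07
block n 3290 B [0.0893 0.0975] A 0.0457 z 0.054
board c [0.5772 0.0806] size 99.9 200.2 yaw 36.49 fence frame 0.0681 -0.0183
```

Emit:
apply_moves --claw '[0.3, 0.3, 0.3, 0.3, 0.3]' --travel '[[-0.001, 0.004, 0], [0.001, 0.0075, 0], [0.003, 0.008, 0], [0.0055, 0.0085, 0], [0.0055, 0.0085, 0]]' --turn '[[0, 0, 0.003], [0, 0, 0.007], [0, 0, 0.007], [0, 0, 0.007], [0, 0, 0.007]]'

```text
t: 9.63
tcp_pos: [0.572, 0.0859, 0.0093]
tool_rot: [-0.369, 0.929, -0.003, 0.009]
force: [3.8, 1.6, 16.3]
finger_gap: 0.652
gripper_force: 8.4
```

```bash
python3 go.py; python3 m.py
```

```text
t 9.6333 p [0.572  0.0859 0.0093] yaw 133.35 tilt [0.0183 0.0009] F [ 3.8  1.6 16.3] gap 0.652 gf 8.444469915702939
fence n 29722 yaw 35.46 offset A of axis 0.0015 A range [-0.0088  0.0126] B range -0.0581 0.07
block n 4334 B [0.0895 0.1   ] A 0.0453 z 0.0573
board c [0.5699 0.0845] size 99.4 204.0 yaw 35.68 fence frame 0.0643 -0.0109
```

Emit:
apply_moves --claw '[0.3, 0.3, 0.3, 0.3]' --travel '[[0.002, 0.001, 0], [0.0032, 0.002, 0], [0.0032, 0.004, 0], [0.0032, 0.004, 0]]' --turn '[[0, 0, 0.001], [0, 0, 0.001], [0, 0, 0.001], [0, 0, 0.001]]'

```text
t: 10.02
tcp_pos: [0.5698, 0.0859, 0.0094]
tool_rot: [-0.368, 0.93, -0.004, 0.01]
force: [5.9, 0.3, 15.3]
finger_gap: 0.651
gripper_force: 7.7
```

```bash
python3 go.py; python3 m.py
```

```text
t 10.0167 p [0.5698 0.0859 0.0094] yaw 133.21 tilt [ 0.0219 -0.0001] F [ 5.9  0.3 15.3] gap 0.651 gf 7.685506269335747
fence n 29599 yaw 35.49 offset A of axis 0.0014 A range [-0.009   0.0126] B range -0.058 0.07
block n 4425 B [0.0896 0.0999] A 0.0451 z 0.0576
board c [0.5689 0.0845] size 99.9 203.6 yaw 35.02 fence frame 0.0635 -0.0103
```

View pics/wl.png

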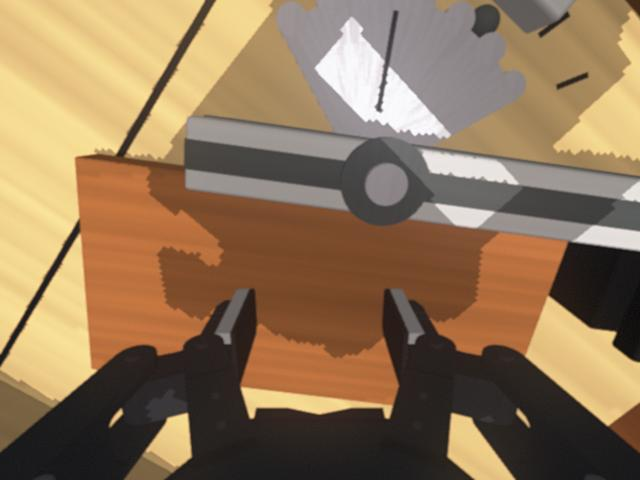

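The board is almost flush: its near edge passes at (80,157) beyond the bar's end at (187,165–190), and its end meets the block at (550,297). Next I measure both gaps directly from the edges.

```bash
cat > gap.py <<'E'
from h import *
import sys
def gaps(s,az):
    a=np.radians(az); fx=np.array([np.cos(a),np.sin(a)]);fy=np.array([-fx[1],fx[0]])
    X=cloud(s); r=X[:,:,:2]-PIV; A=r@fx;B=r@fy;Z=X[:,:,2]; hs=cv2.cvtColor(s["pixels"],cv2.COLOR_RGB2HSV)
    m=(s["depth"]>0)&(hs[:,:,0]<14)&(hs[:,:,1]>110)&(Z>.030)&(Z<.040)&(abs(A)<.2)&(abs(B)<.2); m=biggest_mask(m)
    e=[(x,B[m&(abs(A-x)<.002)]) for x in np.arange(.02,.112,.006)]
    print("end B",[(round(x,3),q.max().round(4),q.min().round(4)) for x,q in e if len(q)>5])
    e=[(x,A[m&(abs(B-x)<.002)]) for x in np.arange(-.11,.09,.01)]
    print("A min/max",[(round(x,3),q.min().round(4),q.max().round(4)) for x,q in e if len(q)>5])
    f=(Z>.063)&(Z<.069)
    print("bar front A",[(round(x,3),A[f&(abs(B-x)<.002)&(abs(A)<.02)].max().round(4)) for x in (-.055,-.045,-.03,.04,.05,.06) if (f&(abs(B-x)<.002)&(abs(A)<.02)).any()])
    k=(abs(A-.03)<.012)&(Z>.05)&(Z<.062)&(B>.05); 
    if k.any(): print("block B min pct",np.percentile(B[k],[0,1,5]).round(4))
gaps(dict(np.load(sys.argv[1])),float(sys.argv[2]))
E
python3 gap.py wl.npz 35.2
```

```text
end B [(np.float64(0.02), np.float64(0.0907), np.float64(-0.1119)), (np.float64(0.026), np.float64(0.0912), np.float64(-0.1118)), (np.float64(0.032), np.float64(0.0914), np.float64(-0.1118)), (np.float64(0.038), np.float64(0.0908), np.float64(-0.1118)), (np.float64(0.044), np.float64(0.0911), np.float64(-0.1123)), (np.float64(0.05), np.float64(0.0873), np.float64(-0.1117)), (np.float64(0.056), np.float64(0.0878), np.float64(-0.1119)), (np.float64(0.062), np.float64(0.0875), np.float64(-0.1113)), (np.float64(0.068), np.float64(0.0878), np.float64(-0.1112)), (np.float64(0.074), np.float64(0.0877), np.float64(-0.1115)), (np.float64(0.08), np.float64(0.0682), np.float64(-0.1114)), (np.float64(0.086), np.float64(0.0279), np.float64(-0.1117)), (np.float64(0.092), np.float64(0.0308), np.float64(-0.111)), (np.float64(0.098), np.float64(0.0336), np.float64(-0.1112)), (np.float64(0.104), np.float64(0.0343), np.float64(-0.1112)), (np.float64(0.11), np.float64(0.0341), np.float64(-0.1107))]
A min/max [(np.float64(-0.11), np.float64(0.0135), np.float64(0.1131)), (np.float64(-0.1), np.float64(0.01
[... 634 characters left out ...]
(np.float64(0.01), np.float64(0.0241), np.float64(0.1124)), (np.float64(0.02), np.float64(0.02), np.float64(0.1123)), (np.float64(0.03), np.float64(0.0201), np.float64(0.1124)), (np.float64(0.04), np.float64(0.0201), np.float64(0.0646)), (np.float64(0.05), np.float64(0.0199), np.float64(0.072)), (np.float64(0.06), np.float64(0.0196), np.float64(0.0779)), (np.float64(0.07), np.float64(0.0197), np.float64(0.0781)), (np.float64(0.08), np.float64(0.0197), np.float64(0.0727))]
bar front A [(-0.055, np.float64(0.0134)), (-0.045, np.float64(0.0134)), (-0.03, np.float64(0.0134)), (0.04, np.float64(0.0128)), (0.05, np.float64(0.013)), (0.06, np.float64(0.0128))]
block B min pct [0.0886 0.0894 0.0898]
```

Emit:
apply_moves --claw '[0.3, 0.3, 0.3, 0.3]' --travel '[[0, 0.002, 0], [0, 0.0035, 0], [0, 0.004, 0], [0, 0.004, 0]]' --turn '[[0, 0, 0], [0, 0, 0], [0, 0, 0], [0, 0, 0]]'

```text
t: 10.4
tcp_pos: [0.5678, 0.0879, 0.0094]
tool_rot: [-0.368, 0.93, -0.004, 0.01]
force: [6.0, -0.3, 16.1]
finger_gap: 0.651
gripper_force: 7.8
```

```bash
python3 go.py; python3 m.py; python3 gap.py wl.npz 35.2 | sed 's/np.float64//g' | cut -c1-420
```

```text
t 10.4 p [0.5678 0.0879 0.0094] yaw 133.22 tilt [ 0.0219 -0.0004] F [ 6.  -0.3 16.1] gap 0.651 gf 7.838403750211
fence n 29631 yaw 35.48 offset A of axis 0.0013 A range [-0.009   0.0126] B range -0.0579 0.07
block n 4462 B [0.0896 0.0999] A 0.045 z 0.0578
board c [0.5683 0.0854] size 99.7 201.4 yaw 34.81 fence frame 0.0635 -0.0092
end B [((0.02), (0.09), (-0.1098)), ((0.026), (0.0909), (-0.1093)), ((0.032), (0.0908), (-0.1095)), ((0.038), (0.0908), (-0.1094)), ((0.044), (0.0909), (-0.1089)), ((0.05), (0.0898), (-0.109)), ((0.056), (0.0897), (-0.1089)), ((0.062), (0.0893), (-0.1098)), ((0.068), (0.0901), (-0.1099)), ((0.074), (0.0894), (-0.1092)), ((0.08), (0.028), (-0.1095)), ((0.086), (0.0311), (-0.109)), ((0.092), (0.034), (-0.1086)), ((0.09
A min/max [((-0.11), (0.0141), (0.1127)), ((-0.1), (0.0134), (0.1091)), ((-0.09), (0.0134), (0.0981)), ((-0.08), (0.0133), (0.0966)), ((-0.07), (0.0132), (0.0984)), ((-0.06), (0.0208), (0.088)), ((-0.05), (0.0205), (0.0712)), ((-0.04), (0.0207), (0.0598)), ((-0.03), (0.0205), (0.1125)), ((-0.02), (0.0206), (0.1123)), ((-0.01), (0.0203), (0.1128)), ((-0.0), (0.0215), (0.1135)), ((0.01), (0.0241), (0.1128)), ((0.02), (
bar front A [(-0.055, (0.0136)), (-0.045, (0.0136)), (-0.03, (0.0134)), (0.04, (0.013)), (0.05, (0.0132)), (0.06, (0.013))]
block B min pct [0.0887 0.0894 0.0898]
```

Near edge 0.0134 against bar front 0.0133, and board end 0.0895 against block face 0.089–0.0895. It is flush and against the stop, so I lift off.

Emit:
apply_moves --claw '[0.3, 0.3, 0.3, 0.3, 0.3]' --travel '[[0, 0, 0], [0, 0, -0.003], [0, 0, -0.01], [0, 0, -0.04], [0, 0, -0.08]]' --turn '[[0, 0, 0], [0, 0, 0], [0, 0, 0], [0, 0, 0], [0, 0, 0]]'

```text
t: 10.87
tcp_pos: [0.5555, 0.0887, 0.0672]
tool_rot: [-0.369, 0.929, 0.001, -0.002]
force: [0.9, 0.5, 0.4]
finger_gap: 0.654
gripper_force: 0.0
```

```bash
python3 go.py .64 .02 .25 125
```

```text
t 10.8667 p [0.5555 0.0887 0.0672] yaw 133.3 tilt [-0.0048  0.0005] F [0.9 0.5 0.4] gap 0.654 gf 0.0
travel [-0.0173, -0.1341, -0.229] turn [0.0011, -0.0011, 0.0461]
```

Emit:
apply_moves --claw '[0.3, 0.3, 0.3, 0.3, 0.3]' --travel '[[-0.01, 0, -0.05], [-0.06, 0, -0.1], [-0.09, 0, -0.15], [-0.12, -0.02, -0.2], [-0.12, -0.02, -0.2]]' --turn '[[0, 0, 0.046], [0, 0, 0.046], [0, 0, 0.046], [0, 0, 0.046], [0, 0, 0.046]]'

```text
t: 11.28
tcp_pos: [0.6413, 0.1443, 0.2334]
tool_rot: [-0.302, 0.953, -0.001, 0.004]
force: [0.4, 0.5, -0.8]
finger_gap: 0.648
gripper_force: 0.0
```

```bash
python3 go.py; python3 m.py; python3 gap.py wl.npz 35.0 | sed 's/np.float64//g'
```

```text
t 11.2833 p [0.6413 0.1443 0.2334] yaw 125.1 tilt [0.0088 0.0008] F [ 0.4  0.5 -0.8] gap 0.648 gf 0.0
fence n 6459 yaw 35.45 offset A of axis 0.0032 A range [-0.0084  0.0137] B range -0.0575 0.1832
block n 377 B [0.0902 0.1147] A 0.0468 z 0.0566
board c [0.5676 0.0852] size 99.3 200.5 yaw 35.43 fence frame 0.0628 -0.0089
end B [((0.02), (0.0906), (-0.1084)), ((0.026), (0.0909), (-0.1082)), ((0.032), (0.0911), (-0.1085)), ((0.038), (0.091), (-0.1094)), ((0.044), (0.0909), (-0.108)), ((0.05), (0.089), (-0.1081)), ((0.056), (0.0887), (-0.1081)), ((0.062), (0.0889), (-0.1084)), ((0.068), (0.0889), (-0.1079)), ((0.074), (0.0896), (-0.1078)), ((0.08), (0.0896), (-0.1077)), ((0.086), (0.0896), (-0.1078)), ((0.092), (0.089), (-0.1074)), ((0.098), (0.0893), (-0.108)), ((0.104), (0.089), (-0.1075)), ((0.11), (0.0896), (-0.1079))]
A min/max [((-0.11), (0.0175), (0.0985)), ((-0.1), (0.0151), (0.1132)), ((-0.09), (0.0151), (0.1131)), ((-0.08), (0.0151), (0.113)), ((-0.07), (0.0149), (0.1121)), ((-0.06), (0.0152), (0.112)), ((-0.05), (0.0141), (0.112)), ((-0.04), (0.0141), (0.1119)), ((-0.03), (0.014), (0.1119)), ((-0.02), (0.0142), (0.1119)), ((-0.01), (0.0139), (0.1119)), ((-0.0), (0.0142), (0.1119)), ((0.01), (0.0139), (0.1119)), ((0.02), (0.014), (0.1119)), ((0.03), (0.0132), (0.1118)), ((0.04), (0.013), (0.1118)), ((0.05), (0.013), (0.1118)), ((0.06), (0.0131), (0.1117)), ((0.07), (0.013), (0.1117)), ((0.08), (0.0131), (0.1117))]
bar front A [(-0.055, (0.014)), (-0.045, (0.014)), (-0.03, (0.0138)), (0.04, (0.0133)), (0.05, (0.0132)), (0.06, (0.0131))]
block B min pct [0.09   0.0901 0.0903]
```

View pics/wl.png

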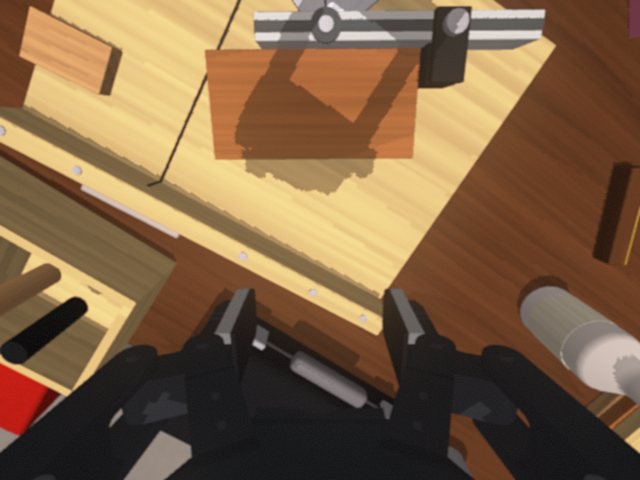

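The board lies flush along the fence (row 47) with its end at the block (column 420), and both gaps are under 1 mm. The gripper is clear.

Emit:
apply_moves --claw '[0.3, 0.3, 0.3]' --travel '[[0, 0, 0], [0, 0, 0], [0, 0, 0]]' --turn '[[0, 0, 0], [0, 0, 0], [0, 0, 0]]'

```text
t: 11.58
tcp_pos: [0.6364, 0.1425, 0.2269]
tool_rot: [-0.301, 0.954, 0.0, -0.001]
force: [0.8, 0.4, 0.2]
finger_gap: 0.651
gripper_force: 0.0
```

```bash
python3 -c "
from station import manip
print(manip.sign_off())"
```

```text
the job is handed in; nothing more can be done
None
```

The job is handed in: the fence measured about 30° from square, and the board lay flush along it with its end against the stop block (gaps under 1 mm by camera), with the gripper clear; sign-off gave no verdict.

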